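# Find the rocking corner of a jig plate and press its cam shim flat

## Robot

A 6-joint arm with a two-finger parallel gripper is mounted at the origin on a cart in front of the work surface, level with it; the furniture and walls round the work are solid. World frame = base frame: x ahead of the robot, y to its left, z up, the work surface at z = 0. Lengths are in m, angles in degrees, forces in N, time in s.
With the tool pointing down it reaches from about 0.325 to 0.85 m from the base axis. Payload 15.5 kg.
Tool frame: the origin (TCP) lies midway between the tips of the shut fingers; the grasp point (between the pads) lies 19 mm behind it; z points along the fingers, y is the line along which they close (so a half turn about z gives the same grasp; the last joint's range is limited). The gripper opens to 91 mm and grips with 3 to 60 N. Pads are 32 mm wide; open, the fingers measure 118 mm over their backs; the gripper's body (76 mm by 178 mm) begins 60 mm behind the grasp point.
Start: joints at [-5.472, 28.281, 77.091, -0, 74.628, -5.472], TCP at [0.625, 0, 0.214] pointing down, gripper open.
Joint ranges: [-166.48, 166.48], [-47.26, 123.95], [12.59, 153.08], [-70.14, 250.14], [6.76, 159.57], [-176.63, 176.63]. Speed limits (degrees/s): [108.29, 108.29, 147.25, 172.46, 172.46, 172.46].

## Interface

Orientations are given as a 3x3 rotation matrix whose columns are the frame's x, y, z axes.
In Python, from bench import ctrl gives the robot as it stands. The module is installed in compiled form; this text tells all that it offers. Calls block until the motion is done:
- ctrl.goto(position, orientation): joint-space move of the TCP to a pose.
- ctrl.move_l(position, vel=0.15, ori=None, contact_N=None): straight line of the TCP; ori=None keeps the orientation; vel is the mean speed in m/s. With contact_N (N) it stops when the force on the tool has changed by that much, and returns True; else False.
- ctrl.movej(angles): joint-space move.
- ctrl.command_gripper(opening): opening from 0.0 (shut) to 1.0 (fully open); the grip force is fixed at half the most; returns when the fingers have stopped.
- ctrl.sleep(seconds).
- ctrl.ik(position, orientation): joint angles nearest the present ones, or None.
- ctrl.read_camera(name): name is "scene" or "side" or "wrist"; returns the picture (384x512x3 uint8, blue, green, red); there is no depth.
- ctrl.camera_params(name): a dict with "fx", "fy", "cx", "cy" (pixels), "pose" (4x4, takes a point from camera to world coordinates); the wrist camera has in their place "T_tool_cam" (4x4, takes a point from camera to tool coordinates, whose origin is the TCP and whose axes are the flange's). Camera axes: x right, y up, looking along -z (the intrinsics and any distortion apply to the point x, -y, -z); pixel columns grow to the right and rows downward; lengths in m; the calibration is good to about 2 mm. A picture is of the moment at which its call begins: read the wrist's pose just before it. camera_params takes no time and is no camera call.
A pose or a line that the arm cannot do raises ctrl.MotionError and nothing moves.
- ctrl.sign_off(): hands the job in; it is judged then, once.
Readings, each from a call of its own:
- ctrl.current_t(): time.
- ctrl.current_q(): joint angles.
- ctrl.current_dq(): joint speeds.
- ctrl.current_effort(): joint torques, N m.
- ctrl.current_tool_pos(): TCP position.
- ctrl.current_eef_rot(): TCP orientation.
- ctrl.current_contact_force(): force on the tool from outside, world axes, zero at the start.
- ctrl.current_wrist_torque(): the same for the moment, N m.
- ctrl.current_grip_width(): opening from 0.0 (shut) to 1.0 (fully open).
- ctrl.current_grasp_force(): force on a finger pad.
Only numpy, scipy, OpenCV 4.12 (cv2) and the standard library are available. Lean on these libraries where they do the work, as an engineer would, in place of code of your own. Each camera call takes 0.05 s, during which the arm holds its last target. There are 200 camera calls.

## Task

The jig plate rocks on its base because one of its four feet hangs clear. Press down on the foot bolts at the plate's corners with a fingertip to find the corner that gives, press that corner's raised shim lever down flat, take the finger off it, and then press the same corner's bolt firmly once more to prove that it stands firm. Leave the other three shim levers standing up, do not pry the plate up, leave the loose things where they lie, and finish clear of everything.

Things in the scene. Friction and masses are not known exactly. Their poses are not given: they have to be found in the camera images.
- jig_base: Grey base plate of the jig, 214 (x) x 216 (y) x 8 mm, fixed on the narrow side bench to the right (its top at z = 5 mm), turned up to 0.28 rad. Origin: centre of its underside; z up, x away from the robot. It carries four steel rest blocks, one under each corner of the jig plate; one of them (any of the four, hard to see) is 4 mm lower than the others.
- jig_plate: Aluminium plate 160 (x) x 200 (y) x 12 mm, axes like the base's; origin: centre of its underside, 36 mm above the base's; half-round former (37 mm high) fixed on top. A sprung stud holds it level on a domed seat in the middle; four feet steady its corners. Sound corners pressed on the bolt stay put; over the low block the foot hangs 4 mm clear: 3 to 4 N rocks that corner down, and it springs back.
- bolt_1 (a point): Centre of the top of the foot bolt at the near left corner of the jig plate: dark round head 16 mm across, 2 mm high, right above the foot, at x -56, y +84, z +14 mm in the plate's frame (50 mm above the base's underside when level). The place to press the corner.
- thumb_1 (a point): Point on the upper face of the near left shim's steel lever, 50 mm from its pivot, which is at x -91, y +84, z +8 mm in the plate's frame, just outside the plate's long edge. The lever, 15 x 64 x 4 mm, runs inwards along -y; at the start it stands up at 45 degrees, its tip 40 mm inwards of the pivot and up to 95 mm above the base's underside.
- shim_1 (a joint): Angle of the near left shim lever above flat, rad: 0 flat (stop), 0.74 to 0.82 at the start. Polished. Pushed straight down 20 to 35 mm inwards of the pivot it folds flat (5 to 10 N), its top then 50 mm above the base's underside, and stays. Flat, its cam reaches 4 mm below the foot: it carries a foot that hangs clear, but heaves a sound corner out of level.
- bolt_2 (a point): Centre of the top of the foot bolt at the near right corner of the jig plate: dark round head 16 mm across, 2 mm high, right above the foot, at x -56, y -84, z +14 mm in the plate's frame (50 mm above the base's underside when level). The place to press the corner.
- thumb_2 (a point): Point on the upper face of the near right shim's steel lever, 50 mm from its pivot, which is at x -91, y -84, z +8 mm in the plate's frame, just outside the plate's long edge. The lever, 15 x 64 x 4 mm, runs inwards along +y; at the start it stands up at 45 degrees, its tip 40 mm inwards of the pivot and up to 95 mm above the base's underside.
- shim_2 (a joint): Angle of the near right shim lever above flat, rad: 0 flat (stop), 0.74 to 0.82 at the start. Polished. Pushed straight down 20 to 35 mm inwards of the pivot it folds flat (5 to 10 N), its top then 50 mm above the base's underside, and stays. Flat, its cam reaches 4 mm below the foot: it carries a foot that hangs clear, but heaves a sound corner out of level.
- bolt_3 (a point): Centre of the top of the foot bolt at the far left corner of the jig plate: dark round head 16 mm across, 2 mm high, right above the foot, at x +56, y +84, z +14 mm in the plate's frame (50 mm above the base's underside when level). The place to press the corner.
- thumb_3 (a point): Point on the upper face of the far left shim's steel lever, 50 mm from its pivot, which is at x +91, y +84, z +8 mm in the plate's frame, just outside the plate's long edge. The lever, 15 x 64 x 4 mm, runs inwards along -y; at the start it stands up at 45 degrees, its tip 40 mm inwards of the pivot and up to 95 mm above the base's underside.
- shim_3 (a joint): Angle of the far left shim lever above flat, rad: 0 flat (stop), 0.74 to 0.82 at the start. Polished. Pushed straight down 20 to 35 mm inwards of the pivot it folds flat (5 to 10 N), its top then 50 mm above the base's underside, and stays. Flat, its cam reaches 4 mm below the foot: it carries a foot that hangs clear, but heaves a sound corner out of level.
- bolt_4 (a point): Centre of the top of the foot bolt at the far right corner of the jig plate: dark round head 16 mm across, 2 mm high, right above the foot, at x +56, y -84, z +14 mm in the plate's frame (50 mm above the base's underside when level). The place to press the corner.
- thumb_4 (a point): Point on the upper face of the far right shim's steel lever, 50 mm from its pivot, which is at x +91, y -84, z +8 mm in the plate's frame, just outside the plate's long edge. The lever, 15 x 64 x 4 mm, runs inwards along +y; at the start it stands up at 45 degrees, its tip 40 mm inwards of the pivot and up to 95 mm above the base's underside.
- shim_4 (a joint): Angle of the far right shim lever above flat, rad: 0 flat (stop), 0.74 to 0.82 at the start. Polished. Pushed straight down 20 to 35 mm inwards of the pivot it folds flat (5 to 10 N), its top then 50 mm above the base's underside, and stays. Flat, its cam reaches 4 mm below the foot: it carries a foot that hangs clear, but heaves a sound corner out of level.
- clip_on_plate: Light blue sprung clip 26x55x16 mm lying on the jig plate, just in front of the former. Loose; to be left alone. Origin: centre of its underside.
- rubber_block: Small black rubber finishing block 38x24x12 mm lying on the jig plate, just behind the former. Loose; to be left alone. Origin: centre of its underside.
- clip_beside: Light blue sprung clip 26x55x16 mm lying on the bench behind the jig. Loose; to be left alone. Origin: centre of its underside.
- marker: White marker pen with a green cap, 12x124x14 mm, lying on the main bench to the left of the jig. Loose; to be left alone. Origin: centre of its underside.
- bore_block: Cream forming block 40x66x28 mm with two bores, on the main bench to the left of the jig. Loose; to be left alone. Origin: centre of its underside.
- spare_former: Cream half-round former 34x72x37 mm, on the main bench to the left of the jig. Loose; to be left alone. Origin: centre of its underside.
- tape_roll: Roll of masking tape, 107 mm across, 30 mm high, on the main bench to the left of the jig. Loose; to be left alone. Origin: centre of its underside.

How it is judged (in metres and radians):
On the way, in this order (a step that is already met when the one before it is completed fails the run):
1. a finger pressing on the plate rocks the loose corner down by more than 2 mm, all four shim levers still up (contact force between the fingers and jig_plate above 1 N and contact force between the fingers and shim_1 below 0.3 N and contact force between the fingers and shim_2 below 0.3 N and contact force between the fingers and shim_3 below 0.3 N and contact force between the fingers and shim_4 below 0.3 N and value of joint each of shim_1, shim_2, shim_3, shim_4 above 0.55 rad and ((z of bolt_1 in the frame of jig_base below 0.048 m and horizontal distance between the grasp point and bolt_1 below 0.045 m) or (z of bolt_2 in the frame of jig_base below 0.048 m and horizontal distance between the grasp point and bolt_2 below 0.045 m) or (z of bolt_3 in the frame of jig_base below 0.048 m and horizontal distance between the grasp point and bolt_3 below 0.045 m) or (z of bolt_4 in the frame of jig_base below 0.048 m and horizontal distance between the grasp point and bolt_4 below 0.045 m))), for 0.1 s.
2. that corner's shim lever is flat and let go, the other three still up, the plate level (((value of joint shim_1 below 0.12 rad and value of joint each of shim_2, shim_3, shim_4 above 0.55 rad and angle between jig_plate's own z axis and vertical below 0.01 rad and z of bolt_1 in the frame of jig_base above 0.0488 m) or (value of joint shim_2 below 0.12 rad and value of joint each of shim_1, shim_3, shim_4 above 0.55 rad and angle between jig_plate's own z axis and vertical below 0.01 rad and z of bolt_2 in the frame of jig_base above 0.0488 m) or (value of joint shim_3 below 0.12 rad and value of joint each of shim_1, shim_2, shim_4 above 0.55 rad and angle between jig_plate's own z axis and vertical below 0.01 rad and z of bolt_3 in the frame of jig_base above 0.0488 m) or (value of joint shim_4 below 0.12 rad and value of joint each of shim_1, shim_2, shim_3 above 0.55 rad and angle between jig_plate's own z axis and vertical below 0.01 rad and z of bolt_4 in the frame of jig_base above 0.0488 m)) and contact force between the fingers and jig_plate below 0.2 N), for 0.2 s.
3. the same corner's bolt is pressed again with at least 2.5 N and does not give (contact force between the fingers and jig_plate above 2.5 N and contact force between the fingers and shim_1 below 0.3 N and contact force between the fingers and shim_2 below 0.3 N and contact force between the fingers and shim_3 below 0.3 N and contact force between the fingers and shim_4 below 0.3 N and ((value of joint shim_1 below 0.12 rad and value of joint each of shim_2, shim_3, shim_4 above 0.55 rad and z of bolt_1 in the frame of jig_base above 0.0488 m and horizontal distance between the grasp point and bolt_1 below 0.035 m) or (value of joint shim_2 below 0.12 rad and value of joint each of shim_1, shim_3, shim_4 above 0.55 rad and z of bolt_2 in the frame of jig_base above 0.0488 m and horizontal distance between the grasp point and bolt_2 below 0.035 m) or (value of joint shim_3 below 0.12 rad and value of joint each of shim_1, shim_2, shim_4 above 0.55 rad and z of bolt_3 in the frame of jig_base above 0.0488 m and horizontal distance between the grasp point and bolt_3 below 0.035 m) or (value of joint shim_4 below 0.12 rad and value of joint each of shim_1, shim_2, shim_3 above 0.55 rad and z of bolt_4 in the frame of jig_base above 0.0488 m and horizontal distance between the grasp point and bolt_4 below 0.035 m))), for 0.2 s.
At the end, for the whole second after the job is handed in: Exactly one shim lever is flat (within 0.12 rad) and the other three stand above 0.55 rad; the plate is level within 0.010 rad and the bolt over the flattened shim is no more than 1.2 mm below its level height (((value of joint shim_1 below 0.12 rad and value of joint each of shim_2, shim_3, shim_4 above 0.55 rad and angle between jig_plate's own z axis and vertical below 0.01 rad and z of bolt_1 in the frame of jig_base above 0.0488 m) or (value of joint shim_2 below 0.12 rad and value of joint each of shim_1, shim_3, shim_4 above 0.55 rad and angle between jig_plate's own z axis and vertical below 0.01 rad and z of bolt_2 in the frame of jig_base above 0.0488 m) or (value of joint shim_3 below 0.12 rad and value of joint each of shim_1, shim_2, shim_4 above 0.55 rad and angle between jig_plate's own z axis and vertical below 0.01 rad and z of bolt_3 in the frame of jig_base above 0.0488 m) or (value of joint shim_4 below 0.12 rad and value of joint each of shim_1, shim_2, shim_3 above 0.55 rad and angle between jig_plate's own z axis and vertical below 0.01 rad and z of bolt_4 in the frame of jig_base above 0.0488 m))); the robot touches nothing.
It fails at once if a loose bystander is lifted, carried or pushed more than 20 mm (distance of any of clip_on_plate, rubber_block, clip_beside, marker, bore_block, spare_former, tape_roll from where it was at the start of the episode above 0.02 m).
It fails at once if the jig plate is pried up more than 6 mm (z of jig_plate in the frame of jig_base above 0.042 m).
It fails at once if more than one shim lever is pressed down (value of joint each of shim_1, shim_2 below 0.45 rad or value of joint each of shim_1, shim_3 below 0.45 rad or value of joint each of shim_1, shim_4 below 0.45 rad or value of joint each of shim_2, shim_3 below 0.45 rad or value of joint each of shim_2, shim_4 below 0.45 rad or value of joint each of shim_3, shim_4 below 0.45 rad).
It also fails if it takes over 72 s, if anything falls off the work surface, if the arm or the gripper's body presses on something with over 40 N, if the wrist force passes 120 N, or if a joint passes its speed limit or range.

## Working session

There is one attempt and no reset: what is moved stays moved. The work goes in short steps, each a Python script; the robot and the scene stay as the last script left them, time stands still between calls to the robot, and variables do not carry over. Pictures are saved under pics/ and viewed, at most 10 in all, crops included, and the job is handed in when it is done.

```bash
mkdir -p pics; python3 - <<'E'
from bench import ctrl
import cv2,numpy as np
np.set_printoptions(precision=4,suppress=True)
for n in ["scene","side","wrist"]:
    im=ctrl.read_camera(n); cv2.imwrite(f"pics/{n}0.png",im)
    print(n,ctrl.camera_params(n))
a=cv2.imread("pics/scene0.png");b=cv2.imread("pics/side0.png")
cv2.imwrite("pics/both0.png",cv2.resize(np.hstack([a,b]),(800,300)))
print(ctrl.current_t(),ctrl.current_tool_pos(),ctrl.current_eef_rot())
E
```

```text
scene {'fx': 382.31345946993497, 'fy': 382.31345946993497, 'cx': 255.65169353385772, 'cy': 197.43236801804719, 'pose': array([[-0.4697,  0.4463, -0.7617, -0.3815],
       [-0.8828, -0.2399,  0.4039,  0.4321],
       [-0.0025,  0.8621,  0.5067,  0.6655],
       [ 0.    ,  0.    ,  0.    ,  1.    ]])}
side {'fx': 416.20305747742805, 'fy': 416.20305747742805, 'cx': 248.39522063694415, 'cy': 195.56171803067994, 'pose': array([[ 0.9547,  0.2044, -0.2164,  0.3239],
       [-0.2974,  0.6231, -0.7234, -0.8375],
       [-0.013 ,  0.755 ,  0.6556,  0.748 ],
       [ 0.    ,  0.    ,  0.    ,  1.    ]])}
wrist {'fx': 309.05892194224225, 'fy': 309.05892194224225, 'cx': 254.89479717016545, 'cy': 189.99675139734236, 'T_tool_cam': array([[ 0.0003,  0.9673,  0.2536,  0.0707],
       [ 1.    , -0.0005,  0.0006, -0.0003],
       [ 0.0007,  0.2536, -0.9673, -0.1704],
       [ 0.    ,  0.    ,  0.    ,  1.    ]])}
0.15 [0.6247 0.     0.2135] [[-0.      1.     -0.0009]
 [ 1.      0.      0.0001]
 [ 0.0001 -0.0009 -1.    ]]
```

View pics/scene0.png

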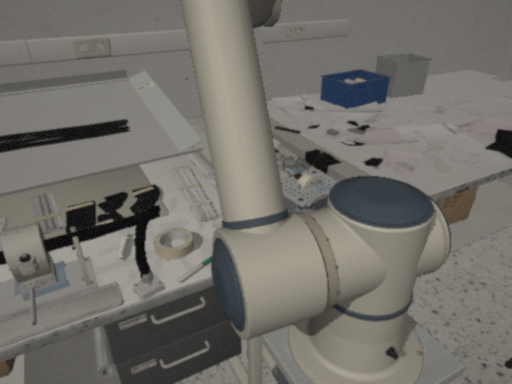

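View pics/side0.png

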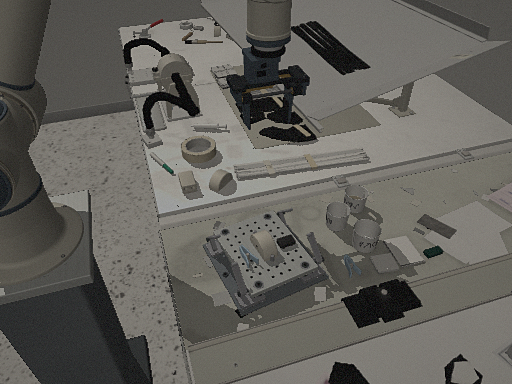

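The scene view is blocked by the arm. The side view shows the jig around (265,260), with the former at (263,245). I'll enlarge that part.

```bash
python3 - <<'E'
import cv2
b=cv2.imread("pics/side0.png")[200:325,190:340]
b=cv2.convertScaleAbs(b,alpha=1.6)
cv2.imwrite("pics/c0.png",cv2.resize(b,None,fx=4.8,fy=4.8,interpolation=cv2.INTER_CUBIC))
E
```

```text
(no output)
```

View pics/c0.png

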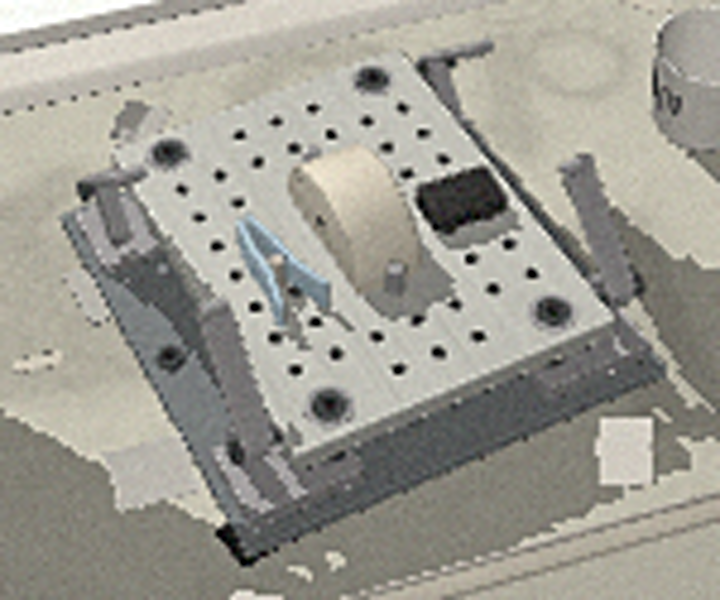

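Bolt heads in the crop (÷4.8, +190/200): B1 (168,152), B2 (330,405), B3 (372,78), B4 (552,311). All four levers are standing. Next I cast these to z=55 mm and fit the plate frame.

```bash
cat >h.py <<'E'
import numpy as np,cv2
from bench import ctrl
np.set_printoptions(precision=4,suppress=True)
B=np.array([[-56,84],[-56,-84],[56,84],[56,-84]])/1000.
def ray(uv,p,T,z):
    uv=np.atleast_2d(np.array(uv,float)); 
    d=np.c_[(uv[:,0]-p['cx'])/p['fx'],-(uv[:,1]-p['cy'])/p['fy'],-np.ones(len(uv))]@T[:3,:3].T
    return (T[:3,3]+d*((z-T[2,3])/d[:,2])[:,None])[:,:2]
def fit(P):  # rigid 2-D fit of the bolt pattern
    U,S,V=np.linalg.svd(B.T@(P-P.mean(0))); R=V.T@np.diag([1,np.linalg.det(V.T@U.T)])@U.T
    return R,P.mean(0),np.linalg.norm(B@R.T+P.mean(0)-P,axis=1)*1000
def refine(im,uv,r):  # centroid of the darkest blob near uv
    g=cv2.cvtColor(im,cv2.COLOR_BGR2GRAY).astype(float); out=[]
    for u,v in uv:
        for _ in range(3):
            x0,y0=int(round(u))-r,int(round(v))-r; w=g[y0:y0+2*r+1,x0:x0+2*r+1]
            m=(w<(w.min()+np.median(w))/2).astype(np.uint8)
            n,l,s,c=cv2.connectedComponentsWithStats(m); k=1+s[1:,4].argmax(); u,v=c[k]+[x0,y0]
        out.append((u,v))
    return np.array(out)
E
python3 - <<'E'
from h import *
im=cv2.imread("pics/side0.png")
c=(np.array([[168,152],[330,405],[372,78],[552,311]])+.5)/4.8-.5+[190,200]
p=ctrl.camera_params("side"); 
for uv in (c,refine(im,c,4)):
    P=ray(uv,p,p['pose'],.055); R,t,e=fit(P)
    print(uv-c,P,t,np.arctan2(R[1,0],R[0,0]),e)
E
```

```text
[[0. 0.]
 [0. 0.]
 [0. 0.]
 [0. 0.]] [[ 0.4628 -0.176 ]
 [ 0.4901 -0.3418]
 [ 0.5732 -0.1579]
 [ 0.5998 -0.3235]] [ 0.5315 -0.2498] 0.1621420443178012 [0.1594 0.3238 0.0131 0.4905]
[[ 0.0149  0.1577]
 [-0.5042  0.3208]
 [-0.0172  0.3197]
 [ 0.1736  0.0856]] [[ 0.4627 -0.1765]
 [ 0.4889 -0.3422]
 [ 0.5728 -0.1589]
 [ 0.6001 -0.3238]] [ 0.5311 -0.2504] 0.16061077291946993 [0.3175 0.4041 0.4377 0.5668]
```

```bash
cat >>h.py <<'E'
A=0.1612; T=np.array([.5313,-.2501]); RP=np.array([[np.cos(A),-np.sin(A)],[np.sin(A),np.cos(A)]])
def ori():
    best=None
    for s in (1,-1):
        y=np.r_[s*RP[:,1],0]; z=np.array([0,0,-1.]); O=np.c_[np.cross(y,z),y,z]
        q=ctrl.ik(np.r_[T,.17],O)
        if q is not None and (best is None or abs(q[5])<best[0]): best=(abs(q[5]),O)
    return best[1]
def W(xy,z): return np.r_[T+RP@np.array(xy),z]
def press(xy,O,depth,N,zs=.066):
    """approach, find surface, press on; returns (z touch, z pressed, force change)"""
    ctrl.move_l(W(xy,.15),vel=.2,ori=O); ctrl.move_l(W(xy,zs),vel=.1)
    f0=ctrl.current_contact_force()[2]
    hit=ctrl.move_l(W(xy,.045),vel=.01,contact_N=1.5); z1=ctrl.current_tool_pos()[2]
    f1=ctrl.current_contact_force()[2]-f0
    if hit: ctrl.move_l(W(xy,z1-depth),vel=.008,contact_N=N)
    ctrl.sleep(.3); z2=ctrl.current_tool_pos()[2]; f2=ctrl.current_contact_force()[2]-f0
    print(xy,hit,'z1 %.4f f1 %.2f z2 %.4f f2 %.2f t %.2f'%(z1,f1,z2,f2,ctrl.current_t()))
    ctrl.move_l(W(xy,.15),vel=.15)
E
python3 - <<'E'
from h import *
O=ori(); ctrl.command_gripper(0.0)
print(O,ctrl.ik(W(B[0],.17),O))
ctrl.goto(W(B[0],.17),O); print(ctrl.current_t())
press(B[0],O,.006,5)
cv2.imwrite("pics/w1.png",ctrl.read_camera("wrist"))
E
```

```text
[[ 0.987   0.1605  0.    ]
 [ 0.1605 -0.987   0.    ]
 [ 0.      0.     -1.    ]] [-27.7672  21.0096  98.3168  -0.      60.6737  52.9967]
2.5167
[-0.056  0.084] True z1 0.0535 f1 1.12 z2 0.0510 f2 8.92 t 5.74
```

View pics/w1.png

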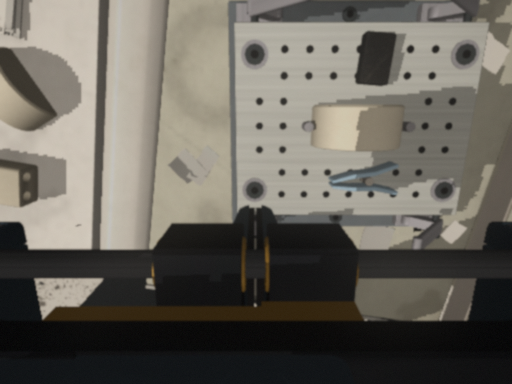

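The wrist view shows the plate squarely, with bolts at (255,53), (466,53), (255,190) and (444,190). I'll check the fit with these and press the other corners.

```bash
python3 - <<'E'
from h import *
O=ori()
p=ctrl.camera_params("wrist");M=np.eye(4);M[:3,:3]=ctrl.current_eef_rot();M[:3,3]=ctrl.current_tool_pos()
P=ray(refine(cv2.imread("pics/w1.png"),[(255,190),(444,190),(255,53),(466,53)],9),p,M@p['T_tool_cam'],.055)
R,t,e=fit(P);print(P-(B@RP.T+T),t,np.arctan2(R[1,0],R[0,0]),e)
press(B[1],O,.006,5)
press(B[3],O,.006,5)
press(B[2],O,.006,5)
E
```

```text
[[0.0004 0.0007]
 [0.0004 0.0009]
 [0.0002 0.0007]
 [0.0001 0.0009]] [ 0.5316 -0.2493] 0.16144663566079687 [0.1693 0.144  0.122  0.1637]
[-0.056 -0.084] True z1 0.0548 f1 5.43 z2 0.0548 f2 7.61 t 10.32
[ 0.056 -0.084] True z1 0.0549 f1 6.08 z2 0.0548 f2 7.11 t 14.53
[0.056 0.084] True z1 0.0549 f1 6.88 z2 0.0548 f2 9.37 t 19.03
```

Corner 1 gives: it went 3.8 mm down, while the others stayed at 54.8 mm. Next I fold shim lever 1.

```bash
sed -i 's/T=np.array(\[.5313,-.2501\])/T=np.array([.5315,-.2495])/' h.py; python3 - <<'E'
from h import *
O=ori(); xy=(-.096,.064)
ctrl.move_l(W(xy,.15),vel=.2,ori=O); ctrl.move_l(W(xy,.105),vel=.1)
f0=ctrl.current_contact_force()[2]
for z in (.095,.085,.075,.065,.058,.0545,.053):
    h=ctrl.move_l(W(xy,z),vel=.025,contact_N=18)
    print(h,ctrl.current_tool_pos()[2],ctrl.current_contact_force()[2]-f0)
    if h: break
ctrl.move_l(W(xy,.15),vel=.1); ctrl.sleep(.3)
print(ctrl.current_t()); cv2.imwrite("pics/w2.png",ctrl.read_camera("wrist"))
cv2.imwrite("pics/s2.png",cv2.resize(ctrl.read_camera("side")[180:325,190:340],None,fx=4,fy=4,interpolation=cv2.INTER_CUBIC))
E
```

```text
False 0.09494927576679861 -0.19555840201448646
False 0.08489262949313325 -1.0679049425940803
False 0.07490626685064725 0.9587064267110181
False 0.06487934499473955 0.2539043257644793
False 0.05810558628280508 2.6911612273380747
False 0.05490122892580725 9.118682423120472
False 0.05425568635361917 33.92669566585082
25.9333
```

View pics/s2.png

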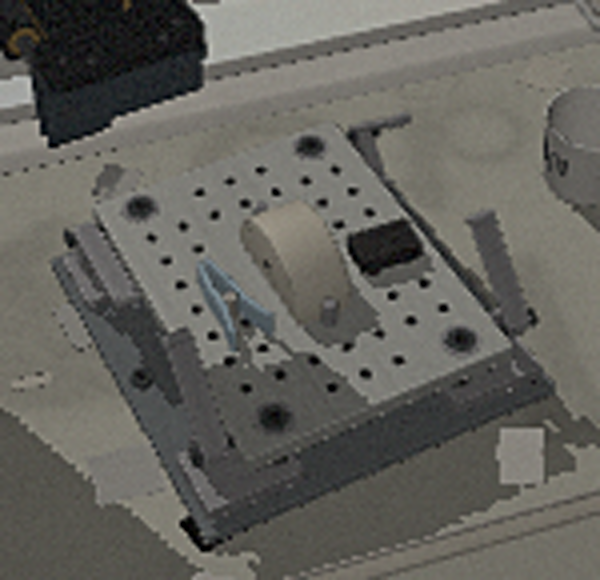

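Lever 1 now lies flat along the plate edge (around 105,265) and the other three stand. Now the proof press on bolt 1.

```bash
python3 - <<'E'
from h import *
O=ori(); press((-.053,.083),O,.004,5)
ctrl.move_l(W((-.053,.083),.2),vel=.15); ctrl.sleep(.3)
print(ctrl.current_t(),ctrl.current_contact_force())
cv2.imwrite("pics/s3.png",cv2.resize(ctrl.read_camera("side")[180:325,190:340],None,fx=4,fy=4,interpolation=cv2.INTER_CUBIC))
E
```

```text
(-0.053, 0.083) True z1 0.0550 f1 8.24 z2 0.0549 f2 10.91 t 29.09
30.6583 [-0.688  -0.0073  0.0827]
```

View pics/s3.png

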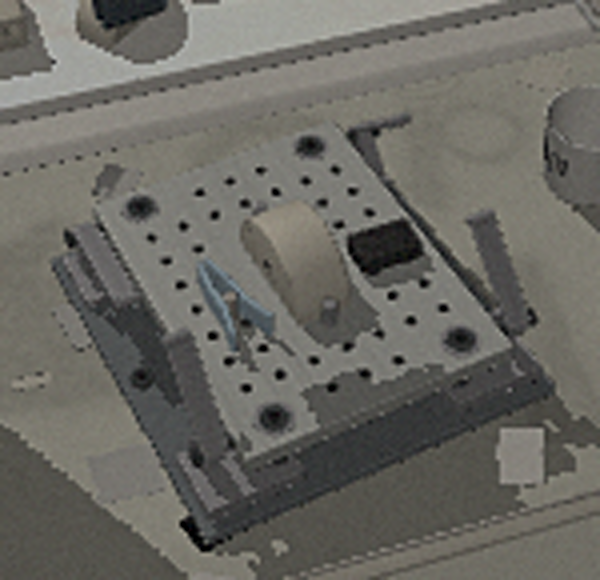

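The corner holds at 54.9 mm under about 11 N. Lever 1 is flat, levers 2–4 are up, nothing loose has moved, and the arm is clear.

```bash
python3 -c "
from bench import ctrl
print(ctrl.sign_off())"
```

```text
the job is handed in; nothing more can be done
None
```

The near-left corner (bolt 1) was the loose one: I pressed its shim lever flat, the bolt then held firm under about 11 N, levers 2–4 still stand, and I handed the job in with the arm clear; no verdict was returned.

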